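Show the bench camera the stud on the back of a carving

TASK

The bench camera has to see the red stud on the back of the carved figure, which stands in the red vise facing away from the mirror. Flip the camera's yellow dust shutter fully open by its red-knobbed lever, then take the tilting mirror by its blue handle and tip it until the stud appears in the middle of the glass as the camera sees it; the mirror drops back on its own, so finish still gripping the handle and holding the mirror still at that angle. Leave the figure and everything else on the bench as it is.

Things in the scene. Friction and masses are not known exactly. Their poses are not given: they have to be found in the camera images.
- board: Brown wooden inspection board, 200 x 620 x 18 mm, fixed on the bench. Its y axis runs along the board from the tilting mirror (hinge at y -200 mm) to the camera post (y 320 mm), x across it, z up. Origin on its underside at mid-width, 200 mm from the mirror's hinge towards the camera; at yaw 0 its axes are the world's, it is turned at most 0.2 rad.
- lens (a point): Centre of the camera's front lens. The camera (grey box 56 x 85 x 54 mm, black barrel 42 mm across) sits on a post at the board's +y end, lens 263 mm above the bench, aimed at the centre of the mirror 450 mm away along the board. Fixed.
- shutter (a joint): Yellow round dust shutter (48 mm) hanging over the lens from a shaft on top of the barrel; a steel lever with a red ball knob is on the same shaft and turns with it. 0 = shut, the lever leaning 27 degrees from upright towards the mirror; 1.4 rad = fully open, the lever swung up and over, leaning 53 degrees towards the camera post. Starts 0 to 0.2. Turns lightly (under 1 N at the knob) and stays where it is left.
- shutter_knob (a point): Centre of the shutter lever's red ball knob, 18 mm across, on a 9 mm rod 47 mm from the shaft. Knob and lever stand 14 mm clear of the side of the camera box, on the board's -x side. Moves with the shutter.
- shutter_pivot (a point): Point on the shutter's shaft (which runs along the board's x axis) in the plane of the lever, about 293 mm above the bench. Within 50 mm of the lever's swing nothing of the camera stands higher than 10 mm above the shaft.
- mirror (a joint): Tilt of the mirror about the board's x axis. 0 = dropped back on its rest bar, the glass facing the camera end but 0.80 rad (46 degrees) upward; growing values tip the top of the mirror towards the camera, so that the glass faces (0.80 - value) rad above level. Range 0 to 1.25. Slack hinge with the weight behind it: it falls back to 0 when let go; holding it takes under 1 N at the handle.
- mirror_center (a point): Centre of the mirror's glass (86 x 64 mm in a 104 x 84 x 18 mm light wood frame), which lies on the hinge axis, 186 mm above the bench between two dark uprights. Own axes: y = straight out of the glass, z = up along the glass towards the handle, x = hinge axis.
- handle: The mirror's handle; origin at the centre of the blue grip, a round crossbar 18 mm thick and 36 mm long, parallel to the hinge (board's x), on a steel stem above and behind the frame: in the mirror_center axes it lies at y -50 mm, z 105 mm (116 mm from the hinge). The grip turns freely on its pin, so the mirror can swing while the fingers keep one orientation. At rest it is 223 mm above the bench.
- sight (a point): The camera's line of sight carried on from the mirror, now: origin at the centre of the glass, y axis along the line after reflection, x along the hinge, z square to both. It turns 2 rad for each rad of the mirror. The stud appears at mid-height of the glass when its z in this frame is 0 and its y positive. Live, not an object.
- stud (a point): Centre of the outer face of the red round stud, 16 mm across and 11 mm proud, on the back of the light wood figure (26 mm thick, up to 60 mm wide, its round pierced head reaching 26 mm above the stud's centre). The back faces the mirror; the stud is 75 to 216 mm from the mirror's hinge along the board, within 25 mm of its midline, and 114 to 159 mm above the bench. Clamped; not to be moved.
- vise: Red carver's vise (70 mm wide, jaws 68 mm high, screw to the camera side) holding the figure; fixed on the board between mirror and camera. Origin centre of its underside, directly below the middle of the figure; its -y looks to the mirror.
- pencil: Flat yellow carpenter's pencil, 150 x 10 x 10 mm, loose on the board beside the camera end (+x side). Bystander.
- tin: Brass-coloured tin, 44 mm across, 50 mm high, loose on the board at its -x edge between the vise and the camera. Bystander.
- glue: White glue bottle, 60 mm across, 170 mm high. Bystander.
- mallet: Hammer lying beyond the board. Bystander.
- gouge: Red-handled screwdriver lying beyond the board. Bystander.
- blank_b: Light wood cut-out, 26 mm thick, about 165 mm long, lying flat to the robot's left. Bystander.

How it is judged (in metres and radians):
On the way, in this order (a step that is already met when the one before it is completed fails the run):
1. the camera's dust shutter is flipped open (value of joint shutter above 1.2 rad), for 0.2 s.
2. the mirror, in the fingers' grip, sends the camera's line of sight onto the stud (z of stud in the frame of sight between -0.012 and 0.012 m and contact force between the fingers and handle above 2 N), for 0.3 s.
At the end, for the whole second after the job is handed in: Shutter open past 1.2 rad; the camera's reflected line of sight passes within 12 mm above or below the stud's centre; the fingers grip the blue handle (over 2 N); the mirror is still (under 0.05 rad/s). All through the last second (all of step 2 and value of joint shutter above 1.2 rad and velocity of joint mirror between -0.05 and 0.05 rad/s); the arm keeps its last pose, push and grip.
It fails at once if the figure is shifted in the vise (over 5 mm) (distance of stud from where it was at the start of the episode above 0.005 m).
It fails at once if another thing on the bench or board is moved over 20 mm (distance of any of pencil, tin, glue, mallet, gouge, blank_b from where it was at the start of the episode above 0.02 m).
It also fails if it takes over 48 s, if anything falls off the work surface, if the arm or the gripper's body presses on something with over 40 N, if the wrist force passes 120 N, or if a joint passes its speed limit or range.

ROBOT

A 6-joint arm with a two-finger parallel gripper is mounted at the origin on the work surface. World frame = base frame: x ahead of the robot, y to its left, z up, the work surface at z = 0. Lengths are in m, angles in degrees, forces in N, time in s.
With the tool pointing down it reaches from about 0.35 to 1 m from the base axis. Payload 7.1 kg.
Tool frame: the origin (TCP) lies midway between the tips of the shut fingers; the grasp point (between the pads) lies 19 mm behind it; z points along the fingers, y is the line along which they close (so a half turn about z gives the same grasp; the last joint's range is limited). The gripper opens to 85 mm and grips with 20 to 120 N. Pads are 22 mm wide; open, the fingers measure 114 mm over their backs; the gripper's body (76 mm by 85 mm) begins 54 mm behind the grasp point. The pads swing forward as they close: fully open they stand 13 mm farther back than shut.
Start: joints at [72.823, 24.242, 93.386, -0, 62.372, -1.089], TCP at [0.173, 0.601, 0.231] pointing down, gripper open.
Joint ranges: [-172.04, 172.04], [-51.8, 120.97], [4.93, 147.93], [-75.15, 255.16], [6.16, 154.13], [-145.62, 145.62]. Speed limits (degrees/s): [136.94, 136.94, 172.46, 180, 180, 180].

INTERFACE

Orientations are given as [roll, pitch, yaw] about the fixed x, y, z axes, in that order (R = Rz(yaw) Ry(pitch) Rx(roll)).
In Python, from workcell import * gives the robot as it stands.
- The arm moves only by the tool play_rows, never from a script. Its arguments are lists of equal length, an entry for each row: "hand": the opening, from 0 (shut) to 1 (fully open); "translation": the shift along the tool's x, y, z in mm, a list of three; "yaw": the turn about the tool's z in degrees. A call has 1 to 20 rows; each row is the pose to reach, as a shift and turn from the pose commanded when the call began, along the tool's axes at that moment; what a row does not reach only later rows make up. A row lasts 1/10 s, in which the tool goes at most 50 mm and 8.59 degrees, less where a joint would pass 70% of its speed; a pose out of reach is approached as far as the arm can. A call with a gripper value outside its range is refused whole. The fingers move at their own pace and stop on an object; "grip_force" is the grip in N (left out, the last holds). Time passes only in rows, so rows that repeat a pose let the fingers close. It gives the time, the measured TCP pose, the force, the opening and the grip force at its end, in the units of the state.
- state(): the state, without advancing time (a new reading comes with each control period).
- read_camera(name): name is "side" or "top" or "wrist"; returns a dict with "img" (420x560x3 uint8, blue, green, red), "fx", "fy", "cx", "cy" (pixels), "k1" (the pictures are not rectified: a ray, as slopes to the right and down, at radius r is drawn at 1 + k1 r^2 times it, then the intrinsics apply), "R" (3x3) and "t" (3): a world point X has camera coordinates R X + t. Camera axes: x right, y down, z forward; pixel columns grow to the right and rows downward; lengths in m; the calibration is good to about 2 mm. A picture is of the moment at which its call begins. There is no depth.
- job_done(): hands the job in; it is judged then, once.
The state is a dict: "time_s": time; "q": joint angles; "joint_vel": joint speeds; "effort": joint torques, N m; "tool_pos": TCP position; "tool_rot": TCP orientation; "wrist_force": force on the tool from outside, world axes, zero at the start; "ft_torque": the same for the moment, N m; "grip_width": finger opening in m; "grasp_force": force on a finger pad.
Only numpy, scipy, OpenCV 4.12 (cv2) and the standard library are available. Lean on these libraries where they do the work, as an engineer would, in place of code of your own. Each camera call takes 0.05 s, during which the arm holds its last target. There are 200 camera calls.

## Working session

There is one attempt and no reset: what is moved stays moved. The work goes in short steps, Python scripts to look and compute and a tool call to move; the robot and the scene stay as the last step left them, time stands still between calls to the robot, and variables do not carry over. Pictures are saved under pics/ and viewed, at most 10 in all, crops included, and the job is handed in when it is done.

Besides the shell and the picture viewer there is one more tool, called after "Call:" by a JSON object that holds its "op" and its "data", one argument or row to a line. play_rows: Moves the arm, as the interface text tells. Its arguments: {"type":"object","properties":{"hand":{"type":"array","items":{"type":"number"}},"translation":{"type":"array","items":{"type":"array","items":{"type":"number"}}},"yaw":{"type":"array","items":{"type":"number"}},"grip_force":{"type":"number"}},"required":["hand","translation","yaw"]}

```bash
mkdir -p pics; ls
python3 - <<'E'
from workcell import *
import cv2
s=state();print(s)
for n in ("side","top","wrist"):
    c=read_camera(n);cv2.imwrite(f"pics/{n}0.png",c["img"]);print(n,{k:v for k,v in c.items() if k!="img"})
E
```

```text
pics
{'time_s': 0.0, 'q': array([ 7.28228488e+01,  2.42848047e+01,  9.34310222e+01,  1.29252730e-03,
        6.23722556e+01, -1.08976715e+00]), 'joint_vel': array([-0.0447921 ,  0.0464945 ,  0.0678345 ,  0.09834592,  0.06389437,
        0.07012631]), 'effort': array([-1.79351064e-03, -5.57392466e+01, -2.81726056e+01, -2.11968454e-04,
        7.55519868e-03, -4.85847079e-05]), 'tool_pos': array([0.17301124, 0.60001374, 0.23054443]), 'tool_rot': array([-1.79911955e+02, -2.81925233e-03,  1.63912013e+02]), 'wrist_force': array([ 0.48555477, -0.03038229, -0.04539294]), 'ft_torque': array([0.00487515, 0.0172579 , 0.02799998]), 'grasp_force': 0.0, 'grip_width': 0.08528234251647228}
side {'fx': 389.9268290266935, 'fy': 389.9268290266935, 'cx': 283.47792770458796, 'cy': 211.9020927174942, 'k1': -0.09806834007827439, 'R': array([[ 0.96962975, -0.2441532 ,  0.01439976],
       [-0.14947406, -0.63816457, -0.75525061],
       [ 0.19358628,  0.73016107, -0.65527793]]), 't': array([-0.57134705,  0.32155409,  0.91051337])}
top {'fx': 395.01926491886536, 'fy': 395.01926491886536, 'cx': 276.2931278421455, 'cy': 210.67775664703092, 'k1': -0.09813468577675855, 'R': array([[ 0.02287312, -0.99961661,  0.01560325],
       [-0.98478461, -0.02521758, -0.17193996],
       [ 0.17226751, -0.01143304, -0.98498385]]), 't': array([0.07682035, 0.61825325, 1.03141839])}
wrist {'fx': 376.22465715389023, 'fy': 376.22465715389023, 'cx': 276.5275305736859, 'cy': 210.18036485261766, 'k1': -0.002713756027310591, 'R': array([[ 0.27587062,  0.96119428, -0.0009834 ],
       [ 0.92221894, -0.26439571,  0.28214735],
       [ 0.27093841, -0.07874307, -0.95937058]]), 't': array([-0.62429856, -0.03876442,  0.37926826])}
```

View pics/side0.png

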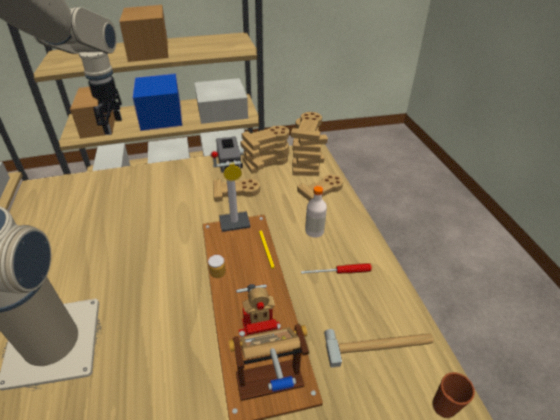

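View pics/top0.png

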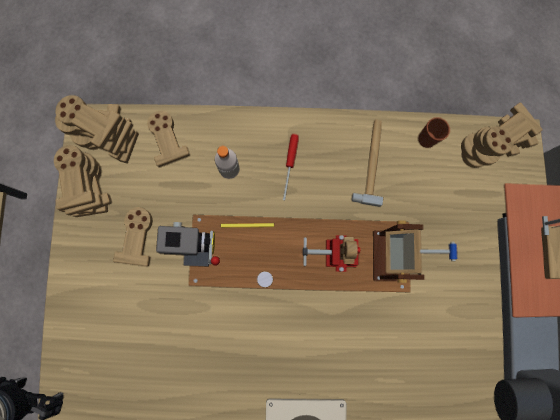

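```bash
cat > h.py <<'E'
from workcell import *
import cv2, numpy as np
def ray(c,uv):
    x=np.array([(uv[0]-c["cx"])/c["fx"],(uv[1]-c["cy"])/c["fy"]]); y=x.copy()
    for _ in range(8): y=x/(1+c["k1"]*(y@y))
    d=c["R"].T@np.array([*y,1]); return -c["R"].T@c["t"], d/np.linalg.norm(d)
def plane(c,uv,z):
    o,d=ray(c,uv); return o+d*(z-o[2])/d[2]
def tri(obs):
    A=np.zeros((3,3));b=np.zeros(3);P=[]
    for c,uv in obs:
        o,d=ray(c,uv);M=np.eye(3)-np.outer(d,d);A+=M;b+=M@o;P.append((M,o))
    X=np.linalg.solve(A,b); return X,[round(1000*np.linalg.norm(M@(X-o)),1) for M,o in P]
def blobs(c,col,amin=6,roi=None):
    h=cv2.cvtColor(c["img"],cv2.COLOR_BGR2HSV);H,S,V=cv2.split(h)
    m={"red":((H<6)|(H>174))&(S>170)&(V>70),"blue":(H>105)&(H<128)&(S>150)&(V>60),
       "yellow":(H>22)&(H<33)&(S>180)&(V>80),"board":(H>4)&(H<16)&(S>110)&(V<150)}[col].astype(np.uint8)
    if roi: k=np.zeros_like(m);k[roi[1]:roi[3],roi[0]:roi[2]]=1;m*=k
    n,_,st,ce=cv2.connectedComponentsWithStats(m)
    return [(ce[i].round(1).tolist(),st[i].tolist()) for i in range(1,n) if st[i,4]>=amin],m
E
python3 - <<'E'
from h import *
S=read_camera("side");T=read_camera("top")
for nm,c in (("side",S),("top",T)):
    for col in("red","blue","yellow"): print(nm,col,blobs(c,col)[0])
b,m=blobs(T,"board",200);print(b)
cn=max(cv2.findContours(cv2.morphologyEx(m,cv2.MORPH_CLOSE,np.ones((9,9))),0,2)[0],key=cv2.contourArea)
r=cv2.minAreaRect(cn);print(r);P=[plane(T,p,.018) for p in cv2.boxPoints(r)];print(np.round(P,4))
for n,c,x0,y0,x1,y1,f in(("s",S,200,270,320,400,6),("t",T,300,210,470,300,4)):
    cv2.imwrite(f"pics/{n}c.png",cv2.resize(c["img"][y0:y1,x0:x1],None,fx=f if n=='t' else 4.6,fy=f if n=='t' else 4.6,interpolation=cv2.INTER_CUBIC))
E
```

```text
side red [([214.4, 154.2], [212, 152, 6, 6, 26]), ([353.8, 268.0], [337, 264, 34, 9, 241]), ([259.9, 305.1], [257, 302, 7, 7, 38]), ([257.9, 324.4], [240, 309, 39, 26, 431])]
side blue [([156.8, 101.1], [133, 74, 48, 55, 2162]), ([281.8, 383.2], [271, 377, 22, 14, 208])]
side yellow [([232.1, 172.2], [224, 164, 17, 16, 205]), ([266.3, 249.3], [259, 231, 15, 37, 132])]
top red [([291.8, 150.0], [286, 134, 12, 33, 237]), ([337.7, 255.9], [326, 235, 32, 37, 403]), ([356.3, 240.4], [355, 239, 3, 5, 10]), ([327.6, 243.9], [326, 240, 5, 9, 37]), ([358.5, 249.5], [358, 247, 2, 6, 12]), ([214.8, 260.3], [211, 256, 9, 9, 57])]
top blue [([452.6, 251.1], [450, 244, 7, 15, 92])]
top yellow []
[([433.8, 132.0], [418, 117, 32, 31, 647]), ([510.9, 253.0], [504, 184, 38, 133, 250]), ([297.1, 254.3], [189, 215, 235, 77, 11974])]
((306.71649169921875, 253.86328125), (234.13670349121094, 71.60294342041016), 1.941486120223999)
[[ 0.4063  0.3286  0.018 ]
 [ 0.6062  0.333   0.018 ]
 [ 0.6001 -0.3372  0.018 ]
 [ 0.3971 -0.3234  0.018 ]]
```

View pics/sc.png

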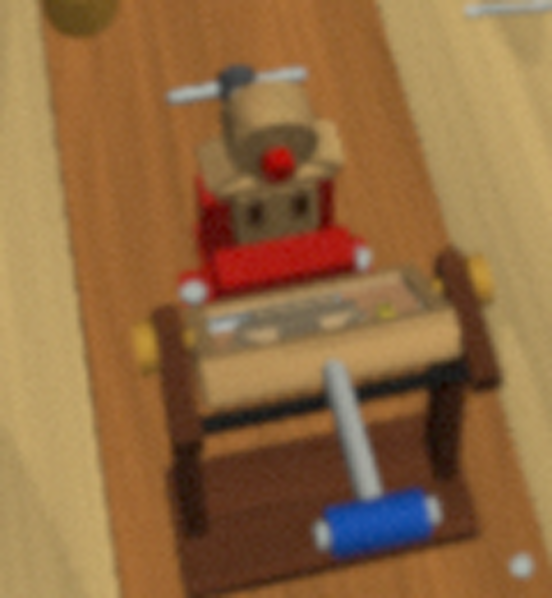

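The crop shows the blue crossbar on a central stem with small pale end caps. The stem runs almost level to the frame, and the stud is just below the pierced head. I plan to grip the bar across one side of the stem.

Run:
```python
from h import *
S=read_camera("side");T=read_camera("top")
print("cams",[-c["R"].T@c["t"] for c in(S,T)])
for n,a,b in(("knob",(214.4,154.2),(214.8,260.3)),("handle",(281.8,383.2),(452.6,251.1)),("stud",(259.9,305.1),(358.5,249.5))):
    X,e=tri([(S,a),(T,b)]);print(n,X.round(4),e)
# board edges: fit lines to mask borders in top view
b,m=blobs(T,"board",200)
for side in("lo","hi"):
    pts=[]
    for x in list(range(225,320,3)):
        r=np.flatnonzero(m[200:310,x])+200
        if len(r)<5: continue
        pts.append((x,(r.max()+.5) if side=="lo" else r.min()-.5))
    W=np.array([plane(T,p,.018)[:2] for p in pts]); k=np.median(np.gradient(W[:,0],1)); 
    l=cv2.fitLine(W.astype(np.float32),cv2.DIST_HUBER,0,.001,.001).ravel();print(side,l[:2],l[2:], "x at y=0",l[2]-l[3]*l[0]/l[1])
```

```text
cams [array([ 0.4257962, -0.5991132,  0.8477205]), array([0.42940928, 0.10417399, 1.12103425])]
knob [0.4651 0.2142 0.3369] [np.float64(1.1), np.float64(1.1)]
handle [ 0.5019 -0.3195  0.2236] [np.float64(0.7), np.float64(0.7)]
stud [ 0.5068 -0.1112  0.1567] [np.float64(0.4), np.float64(0.4)]
lo [0.01017084 0.99994826] [0.40536427 0.10201935] x at y=0 0.4043266
hi [0.0089031  0.99996036] [0.60424364 0.13332626] x at y=0 0.60305655
```

Call:
{"op": "play_rows", "data": {
  "hand": [0,0,0,0,0,0,0,0,0,0,0,0,0,0,0,0,0,0,0,0],
  "translation": [
    [0,0,-50],
    [0,0,-100],
    [0,0,-150],
    [-30,-26,-190],
    [-65,-57,-190],
    [-100,-87,-190],
    [-135,-117,-190],
    [-170,-148,-190],
    [-205,-178,-190],
    [-240,-208,-190],
    [-275,-239,-190],
    [-310,-269,-190],
    [-345,-300,-190],
    [-380,-330,-190],
    [-405,-352,-190],
    [-405,-352,-190],
    [-405,-352,-190],
    [-405,-352,-190],
    [-405,-352,-190],
    [-405,-352,-190]
  ],
  "yaw": [-5,-10,-15.6,-15.6,-15.6,-15.6,-15.6,-15.6,-15.6,-15.6,-15.6,-15.6,-15.6,-15.6,-15.6,-15.6,-15.6,-15.6,-15.6,-15.6]
}}

```text
time_s: 2.35
tool_pos: [0.4643, 0.151, 0.4214]
tool_rot: [180.0, 0.0, 179.6]
wrist_force: [0.4, -0.6, 0.1]
grip_width: 0.0002
grasp_force: 0.0
```

Call:
{"op": "play_rows", "data": {
  "hand": [0,0,0,0,0,0,0,0,0,0,0,0],
  "translation": [
    [0,0,40],
    [0,0,80],
    [0,0,106],
    [0,20,106],
    [0,35,106],
    [0,45,106],
    [0,55,106],
    [0,65,106],
    [0,75,106],
    [0,85,106],
    [0,92,106],
    [0,92,106]
  ],
  "yaw": [0,0,0,0,0,0,0,0,0,0,0,0]
}}

```text
time_s: 3.55
tool_pos: [0.4655, 0.243, 0.3153]
tool_rot: [180.0, -0.0, 179.6]
wrist_force: [0.2, -0.8, 0.3]
grip_width: 0.0001
grasp_force: 0.0
```

Run:
```python
from h import *
S=read_camera("side");T=read_camera("top")
print(state()["tool_pos"],state()["wrist_force"])
print(blobs(S,"red",4,(190,120,260,190))[0],blobs(T,"red",4,(150,230,240,290))[0])
a=cv2.resize(S["img"][110:200,180:280],None,fx=4,fy=4,interpolation=2);b=cv2.resize(T["img"][215:305,140:240],None,fx=4,fy=4,interpolation=2)
cv2.imwrite("pics/sh1.png",np.hstack([a,b]))
```

```text
[0.46551957 0.24224694 0.31527549] [ 0.30352395 -1.14230536 -0.63252058]
[] []
```

View pics/sh1.png

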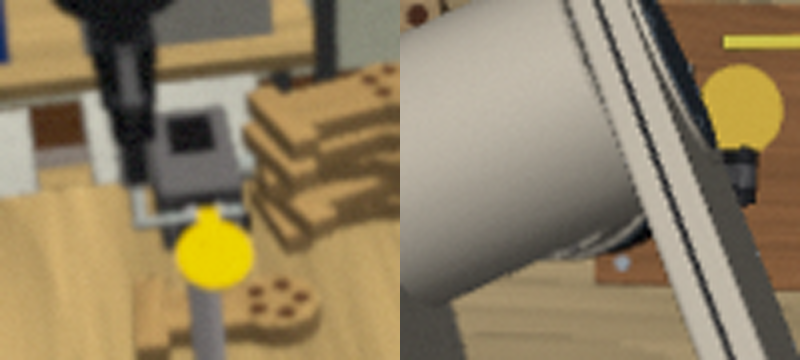

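The shutter disc has swung out horizontally, and the knob is hidden behind the finger. I'll push a little further.

Call:
{"op": "play_rows", "data": {
  "hand": [0,0,0,0],
  "translation": [
    [0,3,0],
    [0,6,0],
    [0,8,0],
    [0,8,0]
  ],
  "yaw": [0,0,0,0]
}}

```text
time_s: 4.05
tool_pos: [0.4656, 0.25, 0.3153]
tool_rot: [-180.0, -0.0, 179.5]
wrist_force: [-1.0, -1.3, 0.6]
grip_width: 0.0
grasp_force: 0.7
```

Call:
{"op": "play_rows", "data": {
  "hand": [0,0,0,0],
  "translation": [
    [0,2,0],
    [0,4,0],
    [0,5,0],
    [0,5,0]
  ],
  "yaw": [0,0,0,0]
}}

```text
time_s: 4.45
tool_pos: [0.4657, 0.2512, 0.3151]
tool_rot: [-179.5, -0.0, 179.5]
wrist_force: [1.1, -18.8, 4.1]
grip_width: -0.0002
grasp_force: 9.4
```

Call:
{"op": "play_rows", "data": {
  "hand": [0,0,0,0.3,0.6,0.6,0.6,0.6,0.6,0.6,0.6,0.6,0.6,0.6,0.6,0.6,0.6],
  "translation": [
    [0,-30,0],
    [0,-70,0],
    [0,-70,-50],
    [0,-90,-100],
    [0,-130,-105],
    [0,-170,-105],
    [-5,-210,-105],
    [-10,-250,-105],
    [-15,-290,-105],
    [-20,-330,-105],
    [-20,-370,-105],
    [-20,-410,-105],
    [-20,-450,-105],
    [-20,-490,-105],
    [-20,-505,-105],
    [-20,-505,-105],
    [-20,-505,-105]
  ],
  "yaw": [0,0,0,0,0,0,0,0,0,0,0,0,0,0,0,0,0]
}}

```text
time_s: 6.15
tool_pos: [0.4814, -0.2495, 0.4202]
tool_rot: [179.9, -0.0, 179.5]
wrist_force: [0.2, -0.3, -0.1]
grip_width: 0.0512
grasp_force: 0.0
```

Run:
```python
from h import *
S=read_camera("side");T=read_camera("top");W=read_camera("wrist")
print(state()["tool_pos"])
print(blobs(S,"red",4,(190,100,270,190))[0],blobs(T,"red",4,(150,230,240,290))[0])
sk=blobs(S,"red",4,(190,100,270,190))[0];tk=blobs(T,"red",4,(150,230,240,290))[0]
if sk and tk: print("knob",tri([(S,sk[0][0]),(T,tk[0][0])]))
for col in("red","blue"): print(blobs(W,col)[0])
print(-W["R"].T@W["t"],W["R"][2])
cv2.imwrite("pics/w1.png",W["img"])
```

```text
[ 0.48153001 -0.24881646  0.42047263]
[([212.3, 147.5], [211, 146, 4, 4, 12])] [([188.8, 259.6], [185, 256, 8, 8, 49])]
knob (array([0.4650209 , 0.26867464, 0.32328781]), [np.float64(0.5), np.float64(0.5)])
[([380.6, 166.2], [357, 134, 70, 69, 2331]), ([402.3, 189.3], [396, 183, 13, 14, 158]), ([459.9, 316.8], [455, 314, 13, 6, 37])]
[([199.9, 204.7], [196, 188, 9, 34, 272])]
[ 0.41079727 -0.24878913  0.56395811] [ 2.82459397e-01 -9.46674030e-04 -9.59278788e-01]
```

View pics/w1.png

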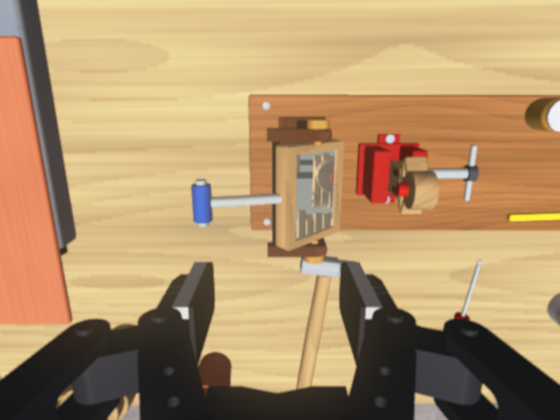

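Run:
```python
from h import *
S=read_camera("side");T=read_camera("top");W=read_camera("wrist")
ws=(398.2,189.3)
for sp in((259.9,305.1),(259.9,306.9)):
    for w in ((402.3,189.3),ws): print("stud",*tri([(S,sp),(W,w)]))
print("handle",*tri([(S,(281.8,383.2)),(T,(452.6,251.1)),(W,(199.9,204.7))]))
print("handle SW",*tri([(S,(281.8,383.2)),(W,(199.9,204.7))]))
# board end edge (mirror end) and hinge knobs
for p in((250,110),(250,215)): print("board -y edge",plane(W,p,.018))
for p in((317.5,124.5),(316,245)): print("hinge knob",plane(W,p,.186))
```

```text
stud [ 0.50793522 -0.10852951  0.15323347] [np.float64(0.4), np.float64(0.4)]
stud [ 0.50605121 -0.11637014  0.16384689] [np.float64(0.3), np.float64(0.3)]
stud [ 0.50917458 -0.10564629  0.14345742] [np.float64(1.5), np.float64(1.5)]
stud [ 0.50724526 -0.11366286  0.15437257] [np.float64(0.8), np.float64(0.8)]
handle [ 0.50278583 -0.31997415  0.22515351] [np.float64(0.4), np.float64(2.0), np.float64(2.2)]
handle SW [ 0.50326031 -0.3207477   0.22719095] [np.float64(1.1), np.float64(1.1)]
board -y edge [ 0.42495098 -0.28602661  0.018     ]
board -y edge [ 0.57912324 -0.28996942  0.018     ]
hinge knob [ 0.43475051 -0.20867865  0.186     ]
hinge knob [ 0.56157202 -0.20711742  0.186     ]
```

Call:
{"op": "play_rows", "data": {
  "hand": [0.6,0.6,0.6,0.6,0.6,0.6,0.6,0.6,0.6],
  "translation": [
    [-4,-35,0],
    [-4,-71,20],
    [-4,-71,60],
    [-4,-71,100],
    [-4,-71,140],
    [-4,-71,175],
    [-4,-71,200],
    [-4,-71,216],
    [-4,-71,216]
  ],
  "yaw": [0,0,0,0,0,0,0,0,0]
}}

```text
time_s: 7.35
tool_pos: [0.4836, -0.3198, 0.2019]
tool_rot: [179.8, -0.2, 179.6]
wrist_force: [0.3, 0.8, -0.2]
grip_width: 0.051
grasp_force: 0.0
```

Run:
```python
from h import *
S=read_camera("side");W=read_camera("wrist")
print(state()["tool_pos"],state()["wrist_force"])
print(blobs(S,"blue",4,(240,340,330,420))[0],blobs(W,"blue")[0])
a=cv2.resize(S["img"][320:420,230:340],(440,400),interpolation=2);b=cv2.resize(W["img"],(360,270));b=cv2.copyMakeBorder(b,0,130,0,0,0)
cv2.imwrite("pics/g1.png",np.hstack([a,b]))
```

```text
[ 0.48514084 -0.32094441  0.20474749] [-0.761024    0.34960025 -0.44616424]
[([288.4, 381.7], [285, 377, 8, 11, 71])] [([281.5, 352.4], [260, 311, 43, 82, 3139])]
```

View pics/g1.png

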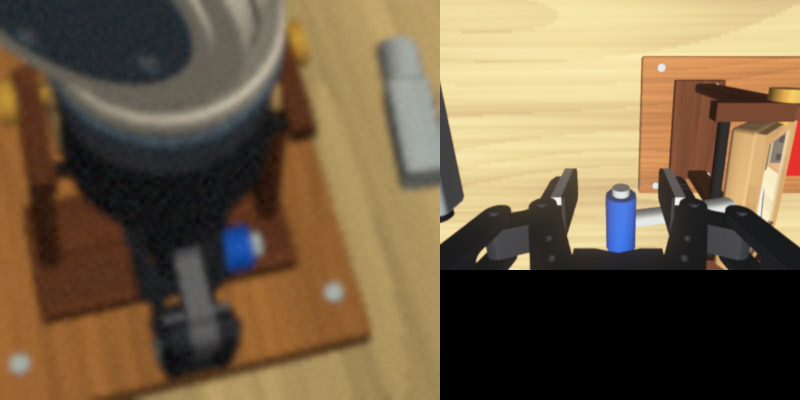

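The bar is centred between the open fingers, with the stem beyond the +y finger's inner edge. I'll close now.

Call:
{"op": "play_rows", "data": {
  "hand": [0.4,0.2,0.1,0,0,0,0,0],
  "translation": [
    [0,0,0],
    [0,0,0],
    [0,0,0],
    [0,0,0],
    [0,0,0],
    [0,0,0],
    [0,0,0],
    [0,0,0]
  ],
  "yaw": [0,0,0,0,0,0,0,0],
  "grip_force": 30
}}

```text
time_s: 8.25
tool_pos: [0.4853, -0.3191, 0.2054]
tool_rot: [179.8, 0.1, 179.5]
wrist_force: [2.0, 10.5, 3.9]
grip_width: 0.0166
grasp_force: 29.1
```

Call:
{"op": "play_rows", "data": {
  "hand": [0,0,0,0,0,0,0,0,0,0,0,0,0,0,0,0,0,0,0,0],
  "translation": [
    [0,1.7,-4.7],
    [0,3.7,-9.4],
    [0,5.8,-14],
    [0,8.2,-18.5],
    [0,10.7,-22.9],
    [0,13.5,-27.2],
    [0,16.4,-31.4],
    [0,19.5,-35.4],
    [0,22.7,-39.3],
    [0,26.2,-43],
    [0,29.7,-46.6],
    [0,33.5,-50],
    [0,37.3,-53.3],
    [0,41.4,-56.4],
    [0,45.5,-59.3],
    [0,49.9,-62],
    [0,54.2,-64.5],
    [0,58.8,-66.9],
    [0,63.3,-69],
    [0,68,-70.9]
  ],
  "yaw": [0,0,0,0,0,0,0,0,0,0,0,0,0,0,0,0,0,0,0,0]
}}

```text
time_s: 10.25
tool_pos: [0.4857, -0.2532, 0.2758]
tool_rot: [-179.9, 0.1, 179.5]
wrist_force: [5.3, 0.4, -1.7]
grip_width: 0.0168
grasp_force: 29.5
```

Run:
```python
from h import *
S=read_camera("side");W=read_camera("wrist");T=read_camera("top")
s=state();print(s["tool_pos"],s["wrist_force"],s["grip_width"],s["grasp_force"])
for c,n in((S,"S"),(T,"T"),(W,"W")): print(n,blobs(c,"blue",4)[0],blobs(c,"red",8)[0])
a=cv2.resize(S["img"][270:390,220:340],(400,400),interpolation=2);b=cv2.resize(W["img"],(400,300));b=cv2.copyMakeBorder(b,0,100,0,0,0)
cv2.imwrite("pics/g2.png",np.hstack([a,b]))
```

```text
[ 0.48575018 -0.25317004  0.27578145] [ 4.96658444  0.5614184  -2.05567395] 0.016802579198903406 29.559393525123596
S [([152.4, 76.8], [152, 76, 2, 3, 5]), ([278.5, 324.6], [273, 321, 11, 9, 77])] [([353.8, 268.0], [337, 264, 34, 9, 244]), ([246.9, 320.2], [243, 310, 12, 18, 110])]
T [([437.6, 243.3], [435, 240, 7, 9, 49])] [([291.8, 150.1], [286, 135, 12, 32, 235]), ([337.7, 255.9], [326, 235, 32, 37, 401]), ([356.3, 240.4], [355, 239, 3, 5, 10]), ([327.6, 244.0], [326, 240, 5, 10, 38]), ([358.5, 249.5], [358, 247, 2, 6, 12]), ([188.8, 259.6], [185, 256, 8, 8, 49])]
W [([276.8, 347.0], [254, 303, 46, 91, 3573])] [([425.7, 185.8], [387, 142, 107, 96, 5166]), ([470.1, 227.1], [459, 217, 23, 22, 418]), ([519.4, 376.6], [510, 370, 18, 14, 101])]
```

View pics/g2.png

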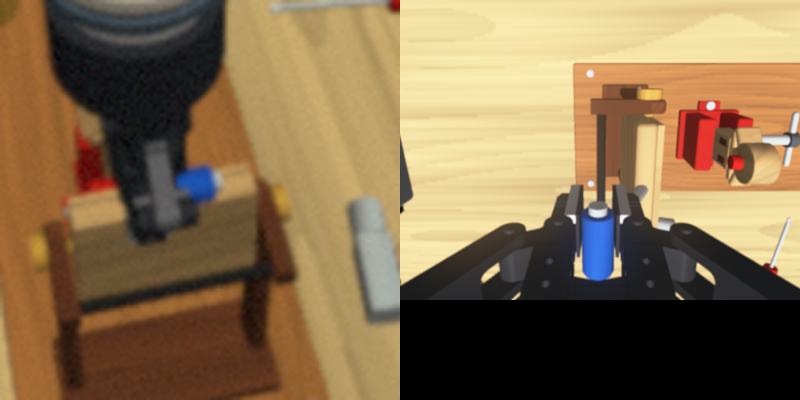

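Run:
```python
from h import *
S=read_camera("side");T=read_camera("top");W=read_camera("wrist")
b,m=blobs(W,"red",200);b=[x for x in b if 440<x[0][0]<500][0];print(b)
sub=m[b[1][1]:b[1][1]+b[1][3],b[1][0]:b[1][0]+b[1][2]]
for r in sub: print("".join(".#"[v] for v in r))
for u in(463,464.5,466):
  for v in (305.9,306.9): 
    X,e=tri([(S,(259.9,v)),(W,(u,227))])
    d=X[1]+.209;el=np.arctan2(X[2]-.186,d);print(u,v,X.round(4),e,"v",.8-(el+.1695)/2)
for z in(.145,.150,.155,.160): print(z,plane(W,(464.5,227),z),plane(S,(259.9,306.5),z))
print(state()["tool_pos"])
```

```text
([471.5, 227.5], [460, 217, 23, 22, 420])
........#...####.......
....###############....
...##################..
..###################..
..####################.
.#####################.
.######################
#######################
#######################
#######################
#######################
#######################
.######################
.######################
.######################
.######################
.######################
..####################.
...###################.
.....################..
........############...
..........########.....
463 305.9 [ 0.5055 -0.1178  0.1615] [np.float64(1.2), np.float64(1.2)] v 0.8465127777951116
463 306.9 [ 0.5059 -0.117   0.1583] [np.float64(0.2), np.float64(0.2)] v 0.8616477131711802
464.5 305.9 [ 0.506  -0.116   0.1594] [np.float64(0.8), np.float64(0.8)] v 0.8544486909968637
464.5 306.9 [ 0.5064 -0.1152  0.1563] [np.float64(0.1), np.float64(0.1)] v 0.8688483324612842
466 305.9 [ 0.5064 -0.1141  0.1573] [np.float64(0.5), np.float64(0.5)] v 0.8619114541551157
466 306.9 [ 0.5068 -0.1134  0.1543] [np.float64(0.5), np.float64(0.5)] v 0.8756056162164779
0.145 [ 0.51039305 -0.10918402  0.145     ] [ 0.50781206 -0.10648962  0.145     ]
0.15 [ 0.50865121 -0.11180975  0.15      ] [ 0.5072285  -0.10999474  0.15      ]
0.155 [ 0.50690936 -0.11443548  0.155     ] [ 0.50664494 -0.11349986  0.155     ]
0.16 [ 0.50516752 -0.11706121  0.16      ] [ 0.50606139 -0.11700498  0.16      ]
[ 0.48572515 -0.25353026  0.27560709]
```

Call:
{"op": "play_rows", "data": {
  "hand": [0,0,0,0,0,0,0,0,0,0],
  "translation": [
    [0,0.5,-0.2],
    [0,1.2,-0.5],
    [0,1.2,-0.5],
    [0,1.2,-0.5],
    [0,1.2,-0.5],
    [0,1.2,-0.5],
    [0,1.2,-0.5],
    [0,1.2,-0.5],
    [0,1.2,-0.5],
    [0,1.2,-0.5]
  ],
  "yaw": [0,0,0,0,0,0,0,0,0,0]
}}

```text
time_s: 11.55
tool_pos: [0.4857, -0.2525, 0.2761]
tool_rot: [-180.0, 0.1, 179.5]
wrist_force: [4.4, -0.1, -1.3]
grip_width: 0.0169
grasp_force: 29.6
```

Run:
```python
from h import *
s=state();p=s["tool_pos"];print(p,s["wrist_force"],s["grip_width"],s["grasp_force"],np.abs(s["joint_vel"]).max())
c=np.hypot(p[1]+.3191,p[2]-.2054);print("v chord",2*np.arcsin(c/.2326),"v hinge",1.2427-np.arctan2(-.209-p[1],p[2]+.019-.186))
T=read_camera("top");print(blobs(T,"red",8,(150,230,240,290))[0])
```

```text
[ 0.48571177 -0.25247925  0.2760567 ] [ 4.4148856  -0.13797999 -1.33777226] 0.016937501381637354 29.61510479450226 0.06620470040290267
v chord 0.861396520750999 v hinge 0.8633278916012319
[([188.9, 259.7], [185, 256, 8, 8, 50])]
```

The mirror is at about 0.862 rad by the arm's position, against a target of about 0.865. The shutter knob hasn't moved and the grip is steady, so I'm handing in.

```bash
python3 -c "
from workcell import *
print(job_done())"
```

```text
the job is handed in; nothing more can be done
None
```

I handed the job in with the shutter pushed to its open stop and the mirror gripped still at about 0.86 rad, against the 0.865 rad I worked out for the stud; the hand-in returned no verdict, so I don't know the judged result.

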